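# Emboss a wooden tag in the cam-lever press

### The job

Emboss the rectangular wooden tag in the bench press: pull the press's slide out by its knob until it clicks at the end of its travel, lay the tag flat inside the four corner stops on the slide and let go of it, then push the slide fully home. Swing the cam lever up to the highest point of its lift, where the lever stands upright and presses the tag against the die above (not on past it to the stop), and finish while still holding the lever there, because it springs back when let go. Leave the other things on the table where they are.

Things in the scene. Friction and masses are not known exactly. Their poses are not given: they have to be found in the camera images.
- press: Bench embossing press, fixed: grey frame 145 (x) x 130 (y) x 144 mm high on a dark base plate. Origin on the table under the die's centre. -x points out of its front, where the slide with its knob comes out (roughly the robot's left); -y is the side with the lever (roughly facing the robot). Frame front face at x = -50 mm, rear at x = +95 mm, y within 65 mm.
- slide_out (a joint): Travel of the slide in m: 0 fully home (tag under the die), 0.105 fully out, along the press's -x. Spring detents hold it at both ends: about 7 N to pull off or push over one, 1 to 2 N in between.
- slide_knob (a point): Centre of the turned dark wood knob on the slide: a cylinder 28 mm in diameter, 25 mm long (along the press's x) on a 12 mm stem, 97.5 mm in front (-x) of the nest's centre; slide home, 47 mm out from the frame. 87 mm above the table. Can be pinched from above across its diameter (along the press's y). Axes parallel to the press's.
- nest (a point): Centre of the tag's place on the slide's flat top, about 91 mm above the table, between four L-shaped corner stops 4 mm high that enclose 75 mm (along the press's x) by 45 mm (y) and leave the middle of the long sides free for fingers (plate 82 mm wide). Moves with the slide: under the die when home, 105 mm in front of it when out. Axes parallel to the press's, z up.
- tag: The loose plain wooden tag to emboss: rectangular, 70 x 40 x 8 mm (x, y, z), about 18 g, a small dark dot near one end (either end may go first). Origin at the centre of its underside. It lies flat on the table to the right of the press. Not the round wooden disc.
- disc: A bystander: round wooden blank, 60 mm diameter, 8 mm thick, origin at the centre of its underside; lies flat near the tag, either nearer the robot or farther.
- lever_turn (a joint): Angle of the cam lever in rad: 0 at rest, laid back 1.2 rad (69 degrees) off upright towards the press's +x; grows as it turns up and towards the knob end. At 1.2 it stands upright and the lift is highest (bed and slide 9 mm up); beyond that the bed drops again, to a stop at 1.7. A spring returns it to 0 when let go; holding it takes about 5 to 8 N at the grip.
- lever: The cam lever. Origin on the cam shaft's axis (which is parallel to the press's y), 45 mm above the table under the die. A flat steel arm on the outer -y side of the press carries at 150 mm from the shaft a dark wooden cross grip.
- lever_grip (a point): Middle of the lever's round wooden cross grip: 22 mm in diameter, 70 mm long, parallel to the press's y; inner end on the arm, outer end (press's -y) free. Moves on a 150 mm arc about cam_shaft in the press's x-z plane: at rest 140 mm to +x of the shaft, 99 mm above the table; upright 195 mm above it. Can be pinched from above across its diameter (along the press's x) and may turn in the fingers.
- cam_shaft (a point): Point on the cam shaft's axis, in the plane in which lever_grip moves (118 mm to the press's -y side, 45 mm above the table). Fixed to the press. Axes parallel to the press's.
- die: Brass die on a sprung steel block, 64 x 44 mm, under the press's top plate. Origin at the centre of its lower face, 105 mm above the table, about 5 mm clear over a tag in the nest while the lever is at rest. It yields upwards (5 N per mm), so at the top of the lift it presses the tag with about 20 N.
- stamp: A bystander: hand stamp with a 50 x 35 mm wooden block and a turned handle, 68 mm high, behind the lever end of the press (farther from the robot).
- inkpad: A bystander: flat ink pad tin, 115 x 80 x 16 mm, to the left of the press.
There are look-alikes about, which are no part of the job. Leave any red look-alike of the tag alone.

How it is judged:
By the outcome, as a careful person would: the job done as asked, in the order asked, and still so for the second after the job is handed in, while the arm keeps its last pose, push and grip.
It also fails if it takes over 72 s, if anything falls off the work surface, if the arm or the gripper's body presses on something with over 40 N, if the wrist force passes 120 N, or if a joint passes its speed limit or range.

### The arm

A 6-joint arm with a two-finger parallel gripper is mounted at the origin on the work surface. World frame = base frame: x ahead of the robot, y to its left, z up, the work surface at z = 0. Lengths are in m, angles in degrees, forces in N, time in s.
With the tool pointing down it reaches from about 0.25 to 0.725 m from the base axis. Payload 4 kg.
Tool frame: the origin (TCP) lies midway between the tips of the shut fingers; the grasp point (between the pads) lies robot.pinch_z behind it (robot.pinch_z is the distance from the TCP to the grasp point, in m); z points along the fingers, y is the line along which they close (so a half turn about z gives the same grasp; the last joint's range is limited). The gripper opens to 85 mm and grips with 20 to 120 N. Pads are 22 mm wide; open, the fingers measure 114 mm over their backs; the gripper's body (76 mm by 85 mm) begins 54 mm behind the grasp point. The pads swing forward as they close: fully open they stand 13 mm farther back than shut.
Start: joints at [65.489, 13.785, 0.286, 76.501, 0, 90], TCP at [0.207, 0.455, 0.231] pointing down, gripper open.
Joint ranges: [-155.79, 155.79], [-60.16, 107.12], [-62.33, 73.08], [-114, 123.19], [-81.49, 82.49], [-180, 180]. Speed limits (degrees/s): [159.86, 159.86, 180, 180, 180, 180].

### API

Orientations are given as a 3x3 rotation matrix whose columns are the frame's x, y, z axes.
In Python, from plant import status, eyes, workorder, robot gives the robot as it stands.
- The arm moves only by the tool play_rows, never from a script. Its arguments are lists of equal length, an entry for each row: "delta_rot": the turn, a rotation vector about the tool's x, y, z in rad, a list of three; "slide": the shift along the tool's x, y, z in m, a list of three; "fingers": the opening, from 0 (shut) to 1 (fully open). In form: {"delta_rot": [[rx, ry, rz], ...], "slide": [[tx, ty, tz], ...], "fingers": [fingers, ...]}. A call has 1 to 20 rows; each row is the pose to reach, as a shift and turn from the pose commanded when the call began, along the tool's axes at that moment; what a row does not reach only later rows make up. A row lasts 1/10 s, in which the tool goes at most 50 mm and 8.59 degrees, less where a joint would pass 70% of its speed; a pose out of reach is approached as far as the arm can. A call with a gripper value outside its range is refused whole. The fingers move at their own pace and stop on an object; "squeeze" is the grip in N (left out, the last holds). Time passes only in rows, so rows that repeat a pose let the fingers close. It gives the time, the measured TCP pose, the force, the opening and the grip force at its end, in the units of the state.
- status.get_state(): the state, without advancing time (a new reading comes with each control period).
- eyes.grab_frame(name): name is "scene" or "side" or "wrist"; returns the picture (384x512x3 uint8, blue, green, red); there is no depth.
- eyes.camera_model(name): a dict with "camera_matrix" (3x3 intrinsics, pixels), "R" (3x3) and "t" (3): a world point X has camera coordinates R X + t. Camera axes: x right, y down, z forward; pixel columns grow to the right and rows downward; lengths in m; the calibration is good to about 2 mm. A picture is of the moment at which its call begins: read the wrist's pose just before it. camera_model takes no time and is no camera call; for the wrist camera it gives the pose at the moment of the call.
- workorder.finish_job(): hands the job in; it is judged then, once.
The state is a dict: "time_s": time; "joint_pos": joint angles; "joint_vel": joint speeds; "tau": joint torques, N m; "tcp_pos": TCP position; "ee_rot": TCP orientation; "force": force on the tool from outside, world axes, zero at the start; "ft_torque": the same for the moment, N m; "width": finger opening in m; "gripper_force": force on a finger pad.
Only numpy, scipy, OpenCV 4.12 (cv2) and the standard library are available. Lean on these libraries where they do the work, as an engineer would, in place of code of your own. Each camera call takes 0.05 s, during which the arm holds its last target. There are 200 camera calls.

## Working session

There is one attempt and no reset: what is moved stays moved. The work goes in short steps, Python scripts to look and compute and a tool call to move; the robot and the scene stay as the last step left them, time stands still between calls to the robot, and variables do not carry over. Pictures are saved under pics/ and viewed, at most 10 in all, crops included, and the job is handed in when it is done.

Besides the shell and the picture viewer there is one more tool, called after "Emit:" in YAML: its name, and indented under it one key for each argument. play_rows: Moves the arm, as the interface text tells. Its arguments: {"type":"object","properties":{"delta_rot":{"type":"array"},"slide":{"type":"array"},"fingers":{"type":"array"},"squeeze":{"type":"number"}},"required":["delta_rot","slide","fingers"]}

```bash
ls; mkdir -p pics
python3 - <<'E'
from plant import status, eyes, workorder, robot
import cv2,numpy as np
s=status.get_state();print(s, robot.pinch_z)
for n in("scene","side"):
    im=eyes.grab_frame(n);cv2.imwrite(f"pics/{n}0.png",im)
    m=eyes.camera_model(n);print(n,m)
a=[cv2.imread(f"pics/{n}0.png") for n in("scene","side")]
E
```

```text
pics
{'time_s': 0.0, 'joint_pos': array([ 6.54893885e+01,  1.38327521e+01,  2.13255892e-01,  7.65011438e+01,
       -4.22848153e-04,  8.99979105e+01]), 'joint_vel': array([ 0.02020291,  0.11247651, -0.09799858, -0.01573905, -0.09543154,
        0.12851956]), 'tau': array([-8.75252954e-04, -3.72318363e+01,  2.52409279e+01,  1.69550499e-02,
       -1.14221889e-04, -3.83684807e-06]), 'tcp_pos': array([0.20717057, 0.45436589, 0.23040508]), 'ee_rot': array([[-9.09899587e-01,  4.14827664e-01, -8.66802423e-04],
       [ 4.14828570e-01,  9.09897563e-01, -1.91888047e-03],
       [-7.30328920e-06, -2.10556295e-03, -9.99997783e-01]]), 'force': array([ 0.57856806, -0.08254436,  0.22999806]), 'ft_torque': array([-0.06993548,  0.03852663, -0.01556826]), 'gripper_force': 0.0, 'width': 0.08524925281023196} 0.0187
scene {'camera_matrix': array([[465.99545726,   0.        , 250.52506778],
       [  0.        , 465.99545726, 193.86546115],
       [  0.        ,   0.        ,   1.        ]]), 'R': array([[-0.53894258,  0.84228776,  0.009603  ],
       [ 0.72507927,  0.46968812, -0.50363987],
       [-0.42872012, -0.26447004, -0.86386032]]), 't': array([ 0.25412679, -0.36998942,  1.54386083])}
side {'camera_matrix': array([[365.68507649,   0.        , 252.77172026],
       [  0.        , 365.68507649, 197.22471736],
       [  0.        ,   0.        ,   1.        ]]), 'R': array([[ 0.7150704 , -0.69894006,  0.01253462],
       [-0.44164612, -0.46559238, -0.76692401],
       [ 0.54186994,  0.54286879, -0.64161549]]), 't': array([-0.34590186,  0.34052313,  0.88371466])}
```

View pics/scene0.png

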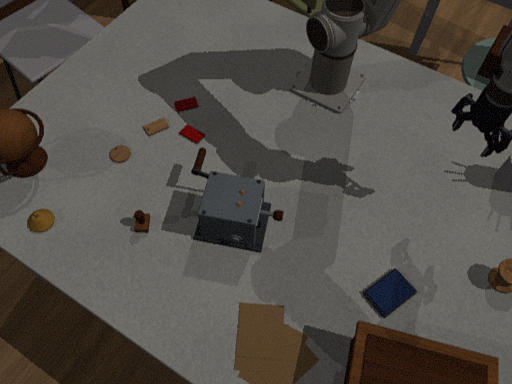

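View pics/side0.png

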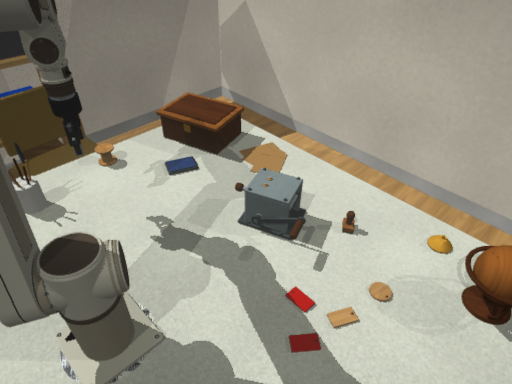

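The scene view shows the press at about (233,210), knob at (278,215), lever grip at (200,160), stamp at (141,221) and ink pad at (390,292). Tag candidates:
- Plain wooden rectangle at (156,127) scene / (343,318) side. It fits, being rectangular, wood-coloured and to the right of the press.
- Red rectangles at (187,104) and (192,134): red look-alikes, so not the tag.
- Round disc at (120,154): not the tag.

```bash
cat > h.py <<'E'
import numpy as np, cv2
def ray(m,p):
    K,R,t=m["camera_matrix"],m["R"],m["t"]
    return -R.T@t, R.T@np.linalg.solve(K,[p[0],p[1],1.])
def plane(m,p,z):
    c,d=ray(m,p); return c+d*(z-c[2])/d[2]
def tri(m1,p1,m2,p2):
    A=[];b=[]
    for m,p in((m1,p1),(m2,p2)):
        c,d=ray(m,p);d/=np.linalg.norm(d);P=np.eye(3)-np.outer(d,d);A.append(P);b.append(P@c)
    return np.linalg.lstsq(np.vstack(A),np.hstack(b),rcond=None)[0]
def proj(m,X):
    q=m["camera_matrix"]@(m["R"]@np.asarray(X)+m["t"]); return q[:2]/q[2]
def blob(im,lo,hi,box):
    x0,y0,x1,y1=box
    k=cv2.inRange(cv2.cvtColor(im[y0:y1,x0:x1],cv2.COLOR_BGR2HSV),lo,hi)
    cs=cv2.findContours(k,cv2.RETR_EXTERNAL,cv2.CHAIN_APPROX_NONE)[0]
    c=max(cs,key=cv2.contourArea)+np.array([x0,y0])
    (u,v),wh,a=r=cv2.minAreaRect(c)
    return (u,v),r,cv2.contourArea(c),c
E
python3 - <<'E'
from plant import eyes
from h import *
S=cv2.imread("pics/scene0.png");D=cv2.imread("pics/side0.png")
ms,md=eyes.camera_model("scene"),eyes.camera_model("side")
np.set_printoptions(precision=4,suppress=True)
B={"tag":((8,60,80),(25,255,255),(138,112,172,140),(322,304,362,330)),
"knob":((0,90,15),(16,255,160),(270,205,290,225),(232,180,247,194)),
"grip":((0,90,15),(16,255,160),(190,142,212,176),(284,214,306,240))}
for n,(lo,hi,b1,b2) in B.items():
    p,r,a,c=blob(S,lo,hi,b1);q,r2,a2,c2=blob(D,lo,hi,b2)
    print(n,np.array(p),a,r[1:],np.array(q),a2,r2[1:],"tri",tri(ms,p,md,q))
    if n=="tag":
        for m,rr in((ms,r),(md,r2)):
            print([plane(m,x,.008)[:2] for x in cv2.boxPoints(rr)],plane(m,rr[0],.006))
    else: print(plane(ms,p,.087 if n=="knob" else .099),plane(md,q,.087 if n=="knob" else .099))
a=cv2.resize(S[95:260,105:305],(800,660))[:590]
b=cv2.resize(D[160:350,225:405],None,fx=3.1,fy=3.1)[:590]
cv2.imwrite("pics/c1.png",a);cv2.imwrite("pics/c2.png",b)
E
```

```text
tag [155.6 125.2] 194.5 ((10.733125686645508, 22.36067771911621), 63.43495178222656) [342.273  316.7622] 387.0 ((16.321767807006836, 28.74689483642578), 72.89727020263672) tri [ 0.453  -0.3592  0.0041]
[array([ 0.477 , -0.3891]), array([ 0.4122, -0.362 ]), array([ 0.4342, -0.3261]), array([ 0.4979, -0.3534])] [ 0.4545 -0.3589  0.006 ]
[array([ 0.4284, -0.3247]), array([ 0.5005, -0.3594]), array([ 0.4707, -0.3935]), array([ 0.4018, -0.3593])] [ 0.451  -0.3588  0.006 ]
knob [278.75 214.75] 31.5 ((9.192388534545898, 8.485280990600586), 45.0) [239. 186.] 29.5 ((6.0, 6.0), 90.0) tri [0.5551 0.1388 0.0881]
[0.555  0.1383 0.087 ] [0.5558 0.1403 0.087 ]
grip [199.85 157.95] 106.0 ((6.640782833099365, 20.87103271484375), 18.434947967529297) [295.9 228.7] 107.5 ((6.70820426940918, 20.124610900878906), 26.56505012512207) tri [ 0.5285 -0.1276  0.1008]
[ 0.5278 -0.1286  0.099 ] [ 0.5298 -0.1263  0.099 ]
```

View pics/c1.png

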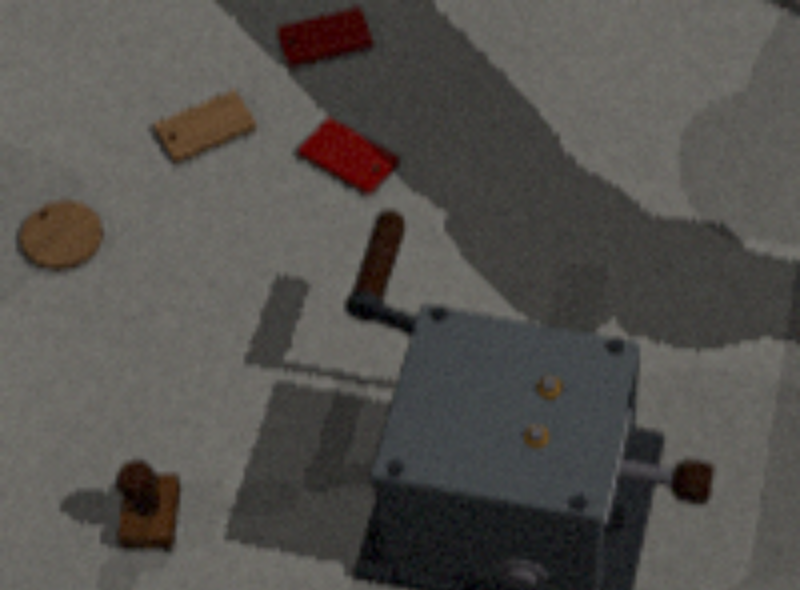

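The crop confirms the plain wooden rectangle with the dot, at (205,127) in the crop, as the tag. Knob and grip triangulate at heights of 88 and 101 mm (given: 87 and 99), and their spacing is 268 mm against 265 expected. Press yaw is about -69.4°. Next I'll move above the knob and look with the wrist camera.

```bash
cat >> h.py <<'E'
np.set_printoptions(precision=4,suppress=True)
from scipy.spatial.transform import Rotation as Ro
def go(s,pos,yaw_y):
    """slide/rot from measured pose to TCP pos, tool down, tool y at world angle yaw_y (deg, mod 180)"""
    R=s["ee_rot"];cur=np.degrees(np.arctan2(R[1,1],R[0,1]))
    d=(yaw_y-cur+90)%180-90; a=np.radians(cur+d)
    y=np.array([np.cos(a),np.sin(a),0]);z=np.array([0,0,-1.]);T=np.c_[np.cross(y,z),y,z]
    return R.T@(np.asarray(pos)-s["tcp_pos"]), Ro.from_matrix(R.T@T).as_rotvec()
E
python3 - <<'E'
from plant import eyes,status
from h import *
ms=eyes.camera_model("scene")
for p in((211.2,171.5),(265,180),(198,216.2),(257,225)): print(plane(ms,p,.144)[:2])
s=status.get_state();print(*go(s,[.5555,.139,.22],20.6))
E
```

```text
[ 0.5693 -0.0584]
[0.5162 0.0705]
[ 0.692  -0.0112]
[0.6346 0.1211]
[-0.4478 -0.1425  0.0108] [-0.0018  0.0007  0.7835]
```

Emit:
play_rows:
  delta_rot:
    - [0,0,0.13]
    - [0,0,0.26]
    - [0,0,0.39]
    - [0,0,0.52]
    - [0,0,0.65]
    - [0,0,0.77]
    - [0,0,0.77]
    - [0,0,0.77]
    - [0,0,0.77]
    - [0,0,0.77]
    - [0,0,0.77]
    - [0,0,0.77]
  slide:
    - [-0.045,-0.014,0.001]
    - [-0.09,-0.028,0.002]
    - [-0.135,-0.043,0.003]
    - [-0.18,-0.057,0.004]
    - [-0.225,-0.071,0.005]
    - [-0.27,-0.085,0.006]
    - [-0.315,-0.1,0.007]
    - [-0.36,-0.115,0.008]
    - [-0.405,-0.129,0.01]
    - [-0.448,-0.142,0.01]
    - [-0.448,-0.142,0.01]
    - [-0.448,-0.142,0.01]
  fingers: [1,1,1,1,1,1,1,1,1,1,1,1]
  squeeze: 40

```text
time_s: 1.3
tcp_pos: [0.5561, 0.1389, 0.2202]
ee_rot: [[-0.362, 0.932, -0.002], [0.932, 0.362, -0.0], [0.001, -0.002, -1.0]]
force: [-0.4, 0.5, 0.4]
width: 0.0857
gripper_force: 0.0
```

Run:
```python
from plant import eyes,status
from h import *
m=eyes.camera_model("wrist");im=eyes.grab_frame("wrist");cv2.imwrite("pics/w1.png",im)
s=status.get_state();print(s["tcp_pos"],s["time_s"],m)
print(proj(m,[.5555,.139,.087]))
np.savez("w1.npz",**m)
```

```text
[0.5555 0.1398 0.2206] 1.35 {'camera_matrix': array([[334.7988,   0.    , 262.8394],
       [  0.    , 334.7988, 190.4361],
       [  0.    ,   0.    ,   1.    ]]), 'R': array([[ 0.9321,  0.3622, -0.002 ],
       [ 0.3496, -0.8982,  0.2667],
       [ 0.0948, -0.2493, -0.9638]]), 't': array([-0.5682, -0.1002,  0.3487])}
[262.6078 181.3153]
```

View pics/w1.png

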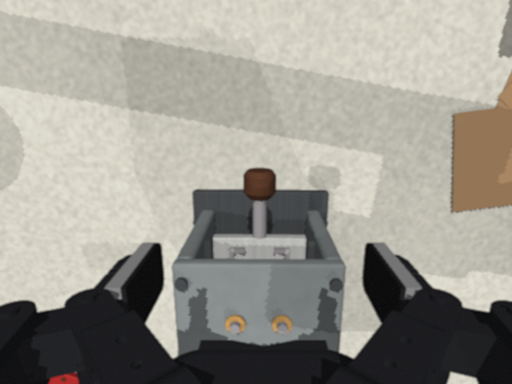

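The wrist view shows the knob at (260,183) and the frame's front top edge from (177,262) to (342,262), nearly level.

Run:
```python
from plant import status
from h import *
m=dict(np.load("w1.npz"));im=cv2.imread("pics/w1.png")
p,r,a,c=blob(im,(0,90,10),(18,255,160),(235,160,285,206));print(p,r,cv2.boundingRect(c));print(plane(m,p,.09))
g=im[:,:,0].astype(int)
x,y,w,h=cv2.boundingRect(c)
K=plane(m,(x+w/2,y+h/2),.09);print(K)
# front top edge: brightest vertical gradient rows near 262
gr=cv2.Sobel(cv2.cvtColor(im,cv2.COLOR_BGR2GRAY).astype(np.float32),cv2.CV_32F,0,1,ksize=3)
cols=list(range(185,212,3))+list(range(310,336,3))
pts=[(u,252+np.argmax(np.abs(gr[252:272,u]))) for u in cols];print(pts)
A=np.array([plane(m,q,.144)[:2] for q in pts]);d=np.polyfit(A[:,0],A[:,1],1);print("edge ang",np.degrees(np.arctan(d[0])))
print(plane(m,(176,262),.144),plane(m,(343,262),.144))
```

```text
(259.0, 184.0) ((259.0, 184.0), (30.0, 30.0), 90.0) (244, 169, 31, 31)
[0.5533 0.1364 0.09  ]
[0.5538 0.1362 0.09  ]
[(185, np.int64(263)), (188, np.int64(263)), (191, np.int64(263)), (194, np.int64(259)), (197, np.int64(258)), (200, np.int64(258)), (203, np.int64(258)), (206, np.int64(259)), (209, np.int64(259)), (310, np.int64(259)), (313, np.int64(259)), (316, np.int64(259)), (319, np.int64(259)), (322, np.int64(259)), (325, np.int64(264)), (328, np.int64(264)), (331, np.int64(264)), (334, np.int64(264))]
edge ang 20.619190071557618
[0.5142 0.0741 0.144 ] [0.6258 0.1176 0.144 ]
```

Emit:
play_rows:
  delta_rot:
    - [0,0,0]
    - [0,0,0]
    - [0,0,0]
    - [0,0,0]
    - [0,0,0]
    - [0,0,0]
    - [0,0,0]
    - [0,0,0]
    - [0,0,0]
    - [0,0,0]
    - [0,0,0]
    - [0,0,0]
    - [0,0,0]
    - [0,0,0]
  slide:
    - [-0.001,-0.002,0.03]
    - [-0.001,-0.002,0.06]
    - [-0.001,-0.002,0.09]
    - [-0.001,-0.002,0.115]
    - [-0.001,-0.002,0.135]
    - [-0.001,-0.002,0.148]
    - [-0.001,-0.002,0.148]
    - [-0.001,-0.002,0.148]
    - [-0.001,-0.002,0.148]
    - [-0.001,-0.002,0.148]
    - [-0.001,-0.002,0.148]
    - [-0.001,-0.002,0.148]
    - [-0.001,-0.002,0.148]
    - [-0.001,-0.002,0.148]
  fingers: [1,1,1,1,1,1,1,0.1,0.1,0.1,0.1,0.1,0.1,0.1]
  squeeze: 40

```text
time_s: 2.75
tcp_pos: [0.5532, 0.1376, 0.0745]
ee_rot: [[-0.364, 0.931, -0.002], [0.931, 0.364, -0.001], [0.0, -0.002, -1.0]]
force: [-5.4, -2.0, 9.0]
width: 0.0263
gripper_force: 39.0
```

Emit:
play_rows:
  delta_rot:
    - [0,0,0]
    - [0,0,0]
    - [0,0,0]
    - [0,0,0]
    - [0,0,0]
    - [0,0,0]
    - [0,0,0]
    - [0,0,0]
    - [0,0,0]
    - [0,0,0]
    - [0,0,0]
    - [0,0,0]
    - [0,0,0]
    - [0,0,0]
    - [0,0,0]
    - [0,0,0]
  slide:
    - [0.005,0,0]
    - [0.012,0,0]
    - [0.02,0,0]
    - [0.028,0,0]
    - [0.036,0,0]
    - [0.044,0,0]
    - [0.052,0,0]
    - [0.06,0,0]
    - [0.068,0,0]
    - [0.076,0,0]
    - [0.084,0,0]
    - [0.091,0,0]
    - [0.097,0,0]
    - [0.102,0,0]
    - [0.105,0,0]
    - [0.106,0,0]
  fingers: [0.1,0.1,0.1,0.1,0.1,0.1,0.1,0.1,0.1,0.1,0.1,0.1,0.1,0.1,0.1,0.1]

```text
time_s: 4.35
tcp_pos: [0.5157, 0.2357, 0.0744]
ee_rot: [[-0.364, 0.931, -0.0], [0.931, 0.364, -0.002], [-0.002, -0.001, -1.0]]
force: [-1.5, -5.5, 6.4]
width: 0.0262
gripper_force: 39.0
```

Emit:
play_rows:
  delta_rot:
    - [0,0,0]
    - [0,0,0]
    - [0,0,0]
  slide:
    - [0.001,0,0]
    - [0.002,0,0]
    - [0.002,0,0]
  fingers: [0.1,0.1,0.1]

```text
time_s: 4.65
tcp_pos: [0.5157, 0.2357, 0.0744]
ee_rot: [[-0.363, 0.932, 0.001], [0.932, 0.363, -0.006], [-0.006, -0.001, -1.0]]
force: [-0.9, -8.4, 5.3]
width: 0.0263
gripper_force: 39.0
```

Emit:
play_rows:
  delta_rot:
    - [0,0,0]
    - [0,0,0]
    - [0,0,0]
    - [0,0,0]
    - [0,0,0]
    - [0,0,0]
    - [0,0,0]
    - [0,0,0]
    - [0,0,0]
    - [0,0,0]
    - [0,0,0]
    - [0,0,0]
  slide:
    - [-0.002,0,0]
    - [-0.002,0,0]
    - [-0.002,0,0]
    - [-0.002,0,0]
    - [-0.002,0,0]
    - [-0.002,0,-0.03]
    - [-0.002,0,-0.07]
    - [-0.002,0,-0.11]
    - [-0.002,0,-0.15]
    - [-0.002,0,-0.19]
    - [-0.002,0,-0.19]
    - [-0.002,0,-0.19]
  fingers: [0.1,1,1,1,1,1,1,1,1,1,1,1]

```text
time_s: 5.85
tcp_pos: [0.5166, 0.2374, 0.2644]
ee_rot: [[-0.365, 0.931, 0.003], [0.931, 0.365, 0.001], [0.0, 0.003, -1.0]]
force: [-0.4, -0.1, -1.2]
width: 0.0855
gripper_force: 0.0
```

Run:
```python
from plant import eyes,status
from h import *
m=eyes.camera_model("wrist");im=eyes.grab_frame("wrist");cv2.imwrite("pics/w2.png",im)
np.savez("w2.npz",**m)
s=status.get_state();print(s["tcp_pos"],s["time_s"])
px=np.array([.358,-.934]);N=np.array([.5157,.2357])+.0975*px;print(N,proj(m,[*N,.091]))
cv2.imwrite("pics/w2c.png",cv2.resize(im[130:380,130:400],None,fx=2.2,fy=2.2))
```

```text
[0.5158 0.237  0.2628] 5.9
[0.5506 0.1446] [260.286  264.4521]
```

View pics/w2c.png

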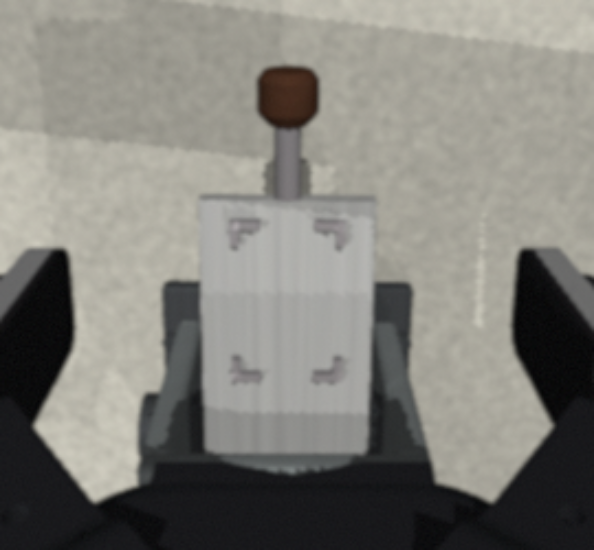

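The slide is out. In the crop the four stops have outer corners at (229,219), (352,219), (230,384) and (347,384), and the knob is at (288,97).

Run:
```python
from h import *
m=dict(np.load("w2.npz"))
P=[plane(m,(u/2.2+130,v/2.2+130),.094)[:2] for u,v in((229,219),(352,219),(230,384),(347,384))]
P=np.array(P);print(P,P.mean(0))
for a,b in((0,2),(1,3),(0,1),(2,3)):
    d=P[b]-P[a];print(np.linalg.norm(d),np.degrees(np.arctan2(d[1],d[0])))
E1=[plane(m,(u/2.2+130,v/2.2+130),.091)[:2] for u,v in((201,205),(374,205),(207,452),(370,452))]
for a,b in((0,2),(1,3)):
    d=E1[b]-E1[a];print(np.linalg.norm(d),np.degrees(np.arctan2(d[1],d[0])))
print(plane(m,(288/2.2+130,97/2.2+130),.09))
# tag standoff view: go to above tag
from plant import status
s=status.get_state()
# tag long axis dir from earlier ~ -24.5 deg => tool y across it 65
print(go(s,[.4527,-.359,.22],65.))
```

```text
[[0.5117 0.1725]
 [0.5637 0.1928]
 [0.5416 0.0921]
 [0.5945 0.1127]] [0.5529 0.1425]
0.08584658405668384 -69.60733408445218
0.0858868922064874 -68.99380221610397
0.05584914784600203 21.30840218779563
0.05676815921692162 21.25785901512813
0.13276930211197327 -69.20841232350715
0.13289129189933077 -67.78712799623602
[0.5164 0.2343 0.09  ]
(array([-0.5319, -0.2761,  0.0429]), array([-0.0003, -0.0001, -0.7613]))
```

Emit:
play_rows:
  delta_rot:
    - [0,0,-0.05]
    - [0,0,-0.1]
    - [0,0,-0.15]
    - [0,0,-0.2]
    - [0,0,-0.25]
    - [0,0,-0.3]
    - [0,0,-0.36]
    - [0,0,-0.42]
    - [0,0,-0.48]
    - [0,0,-0.54]
    - [0,0,-0.6]
    - [0,0,-0.66]
    - [0,0,-0.72]
    - [0,0,-0.76]
    - [0,0,-0.76]
    - [0,0,-0.76]
  slide:
    - [-0.03,-0.016,0]
    - [-0.07,-0.036,0]
    - [-0.11,-0.057,0]
    - [-0.15,-0.078,0]
    - [-0.19,-0.099,0]
    - [-0.23,-0.119,0]
    - [-0.27,-0.14,0]
    - [-0.31,-0.161,0]
    - [-0.35,-0.182,0]
    - [-0.39,-0.202,0.01]
    - [-0.43,-0.223,0.02]
    - [-0.47,-0.244,0.03]
    - [-0.505,-0.262,0.04]
    - [-0.532,-0.276,0.043]
    - [-0.532,-0.276,0.043]
    - [-0.532,-0.276,0.043]
  fingers: [1,1,1,1,1,1,1,1,1,1,1,1,1,1,1,1]

```text
time_s: 7.5
tcp_pos: [0.4517, -0.3587, 0.218]
ee_rot: [[-0.905, 0.426, -0.003], [0.426, 0.905, 0.003], [0.004, 0.002, -1.0]]
force: [-0.6, 1.0, -0.1]
width: 0.0851
gripper_force: 0.0
```

Run:
```python
from plant import eyes,status
from h import *
m=eyes.camera_model("wrist");im=eyes.grab_frame("wrist");cv2.imwrite("pics/w3.png",im)
s=status.get_state();print(s["tcp_pos"],s["time_s"])
q=proj(m,[.4527,-.359,.006]);print(q)
u,v=q.astype(int)
p,r,a,c=blob(im,(8,60,60),(28,255,255),(max(u-75,0),v-75,u+75,v+75));print(r,a)
B=np.array([plane(m,x,.008)[:2] for x in cv2.boxPoints(r)]);print(B,B.mean(0))
e=[B[1]-B[0],B[2]-B[1]];print([ (np.linalg.norm(d),np.degrees(np.arctan2(d[1],d[0]))) for d in e])
l=max(e,key=np.linalg.norm)
print(go(s,[*B.mean(0),.02],np.degrees(np.arctan2(l[1],l[0]))+90))
```

```text
[ 0.4522 -0.3581  0.2187] 7.55
[262.2169 165.4305]
((263.0, 164.0), (64.0, 38.0), 90.0) 2322.5
[[ 0.4124 -0.3609]
 [ 0.4292 -0.3252]
 [ 0.4923 -0.3537]
 [ 0.4746 -0.3913]] [ 0.4521 -0.3578]
[(np.float64(0.0394924485248804), np.float64(64.79924186067586)), (np.float64(0.06927616737318824), np.float64(-24.327618907820383))]
(array([-0.0004, -0.    ,  0.1987]), array([ 0.0013, -0.0033, -0.0136]))
```

View pics/w3.png

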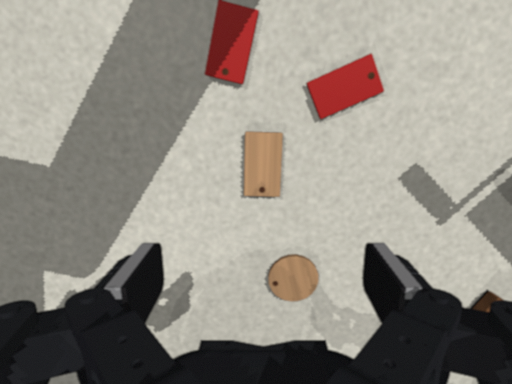

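The tag is at (263,164) and measures 69 x 39.5 mm. The fingers clear the red pieces and the disc at (293,277), so I'll descend and grasp.

Emit:
play_rows:
  delta_rot:
    - [0,0,-0.013]
    - [0,0,-0.013]
    - [0,0,-0.013]
    - [0,0,-0.013]
    - [0,0,-0.013]
    - [0,0,-0.013]
    - [0,0,-0.013]
    - [0,0,-0.013]
    - [0,0,-0.013]
    - [0,0,-0.013]
    - [0,0,-0.013]
    - [0,0,-0.013]
    - [0,0,-0.013]
    - [0,0,-0.013]
    - [0,0,-0.013]
    - [0,0,-0.013]
  slide:
    - [0,0,0.04]
    - [0,0,0.08]
    - [0,0,0.12]
    - [0,0,0.15]
    - [0,0,0.18]
    - [0,0,0.2]
    - [0,0,0.21]
    - [0,0,0.216]
    - [0,0,0.216]
    - [0,0,0.216]
    - [0,0,0.216]
    - [0,0,0.216]
    - [0,0,0.216]
    - [0,0,0.216]
    - [0,0,0.216]
    - [0,0,0.216]
  fingers: [1,1,1,1,1,1,1,1,1,0.3,0.3,0.3,0.3,0.3,0.3,0.3]
  squeeze: 30

```text
time_s: 9.15
tcp_pos: [0.4534, -0.3596, 0.0057]
ee_rot: [[-0.911, 0.412, 0.002], [0.412, 0.911, -0.001], [-0.002, -0.0, -1.0]]
force: [-1.2, -0.1, 6.0]
width: 0.0378
gripper_force: 29.6
```

Emit:
play_rows:
  delta_rot:
    - [0,0,0]
    - [0,0,0]
    - [0,0,0]
    - [0,0,0]
    - [0,0,0]
    - [0,0,0]
    - [0,0,0]
    - [0,0,0]
    - [0,0,0]
  slide:
    - [0,0,-0.01]
    - [0,0,-0.03]
    - [0,0,-0.06]
    - [0,0,-0.1]
    - [0,0,-0.14]
    - [0,0,-0.18]
    - [0,0,-0.22]
    - [0,0,-0.24]
    - [0,0,-0.24]
  fingers: [0.3,0.3,0.3,0.3,0.3,0.3,0.3,0.3,0.3]

```text
time_s: 10.05
tcp_pos: [0.4544, -0.3604, 0.2492]
ee_rot: [[-0.911, 0.412, 0.007], [0.412, 0.911, -0.005], [-0.008, -0.002, -1.0]]
force: [1.3, 0.4, -1.2]
width: 0.0375
gripper_force: 30.0
```

Run:
```python
from plant import eyes,status
from h import *
s=status.get_state();print(s["tcp_pos"],s["width"],s["gripper_force"])
print(go(s,[.5523,.1426,.24],21))
```

```text
[ 0.4544 -0.3604  0.2492] 0.03751025059487626 30.02371609210968
(array([0.1182, 0.4986, 0.0071]), array([0.0013, 0.0088, 0.7794]))
```

Emit:
play_rows:
  delta_rot:
    - [0,0,0.05]
    - [0,0,0.1]
    - [0,0,0.15]
    - [0,0,0.21]
    - [0,0,0.27]
    - [0,0,0.33]
    - [0,0,0.39]
    - [0,0,0.45]
    - [0,0,0.51]
    - [0,0,0.57]
    - [0,0,0.63]
    - [0,0,0.69]
    - [0,0,0.75]
    - [0,0,0.779]
    - [0,0,0.779]
    - [0,0,0.779]
  slide:
    - [0.005,0.02,0]
    - [0.013,0.055,0]
    - [0.023,0.095,0]
    - [0.032,0.135,0]
    - [0.041,0.175,0]
    - [0.051,0.215,0]
    - [0.06,0.255,0]
    - [0.07,0.295,0]
    - [0.079,0.335,0]
    - [0.089,0.375,0]
    - [0.098,0.415,0]
    - [0.107,0.45,0]
    - [0.114,0.48,0.003]
    - [0.118,0.499,0.007]
    - [0.118,0.499,0.007]
    - [0.118,0.499,0.007]
  fingers: [0.3,0.3,0.3,0.3,0.3,0.3,0.3,0.3,0.3,0.3,0.3,0.3,0.3,0.3,0.3,0.3]

```text
time_s: 11.65
tcp_pos: [0.5501, 0.1441, 0.2359]
ee_rot: [[-0.36, 0.933, -0.003], [0.933, 0.36, -0.001], [-0.0, -0.003, -1.0]]
force: [0.1, -0.2, -0.9]
width: 0.0373
gripper_force: 30.0
```

Run:
```python
from plant import eyes,status
from h import *
m=eyes.camera_model("wrist");im=eyes.grab_frame("wrist");cv2.imwrite("pics/w4.png",im)
np.savez("w4.npz",**m)
s=status.get_state();print(s["tcp_pos"],s["time_s"],s["width"]);R=s["ee_rot"];print(R)
z=s["tcp_pos"][2]+.002
p,r,a,c=blob(im,(8,60,40),(28,255,255),(180,140,340,384));print(r,a,cv2.boundingRect(c))
# expected tag corners if centred
for x in(-.035,.035):
  for y in(-.02,.02):
    print(x,y,proj(m,s["tcp_pos"]+R@[x,y,0]))
```

```text
[0.5503 0.1435 0.2364] 11.7 0.03732099834854548
[[-0.3589  0.9334 -0.002 ]
 [ 0.9334  0.3589 -0.001 ]
 [-0.0002 -0.0022 -1.    ]]
((264.7119140625, 248.90423583984375), (90.36192321777344, 154.90902709960938), 1.1457626819610596) 12228.5 (219, 171, 93, 156)
-0.035 -0.02 [221.9848 318.4908]
-0.035 0.02 [303.8486 318.6054]
0.035 -0.02 [216.8982 179.1566]
0.035 0.02 [309.3349 179.2753]
```

View pics/w4.png

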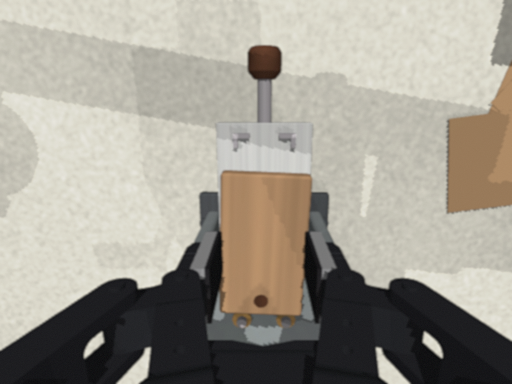

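Run:
```python
from h import *
m=dict(np.load("w4.npz"));im=cv2.imread("pics/w4.png")
hsv=cv2.cvtColor(im,cv2.COLOR_BGR2HSV)
for v in(180,195,210,225,240,255,270,285,300,310):
    k=np.where(cv2.inRange(hsv[v:v+1,200:330],(8,60,90),(28,255,255))[0])[0]; print(v,k.min()+200,k.max()+200,end="; ")
print()
for u in(230,245,258,270,285,295):
    k=np.where(cv2.inRange(hsv[150:335,u:u+1],(8,60,90),(28,255,255))[:,0])[0]; print(u,k.min()+150,k.max()+150,end="; ")
print()
R=np.array([[-.3595,.9332,-.0025],[.9332,.3595,-.001],[0,-.0025,-1]]);p=np.array([.5502,.1438,.2362])
for dz in(.003,.006,.009):
    P=np.array([R.T@(plane(m,q,p[2]+dz)-p) for q in((221.5,171),(311.5,174.5),(301,316),(222,313))]);
    print(dz,P[:,:2].tolist(),P.mean(0)[:2]*1e3,np.linalg.norm(P[0]-P[3]),np.linalg.norm(P[1]-P[2]),np.linalg.norm(P[0]-P[1]),
     "tilt",np.degrees(np.arctan2((P[0]+P[1]-P[2]-P[3])[1],(P[0]+P[1]-P[2]-P[3])[0])))
```

```text
180 221 311; 195 221 310; 210 221 309; 225 220 308; 240 222 304; 255 222 304; 270 222 303; 285 221 302; 300 220 301; 310 221 301; 
230 171 312; 245 172 317; 258 172 313; 270 173 314; 285 173 315; 295 174 315; 
0.003 [[0.03891086143818661, -0.017485678749221696], [0.03744556848007198, 0.020490519176631316], [-0.031792806154551795, 0.018207031118166666], [-0.030234209079990398, -0.01949269365435337]] [3.5824 0.4298] 0.06917419277737512 0.06927601975116841 0.03800459360583419 tilt 1.775855395841374
0.006 [[0.03955965289534041, -0.017106660751244184], [0.03812619115119449, 0.020044563250315138], [-0.02960808731915378, 0.0178106804237472], [-0.028083348345593017, -0.01907007637438259]] [4.9986 0.4196] 0.06767149086427626 0.06777110580519746 0.03717900282949036 tilt 1.775855395841408
0.009 [[0.04020844435249424, -0.016727642753266773], [0.038806813822316974, 0.01959860732399895], [-0.027423368483755792, 0.017414329729327837], [-0.025932487611195636, -0.01864745909441181]] [6.4149 0.4095] 0.06616878895117743 0.06626619185922651 0.03635341205314663 tilt 1.7758553958413503
```

Emit:
play_rows:
  delta_rot:
    - [0,0,-0.033]
    - [0,0,-0.033]
    - [0,0,-0.033]
    - [0,0,-0.033]
    - [0,0,-0.033]
    - [0,0,-0.033]
    - [0,0,-0.033]
    - [0,0,-0.033]
  slide:
    - [-0.005,0.0015,0]
    - [-0.005,0.0015,0.03]
    - [-0.005,0.0015,0.06]
    - [-0.005,0.0015,0.09]
    - [-0.005,0.0015,0.11]
    - [-0.005,0.0015,0.122]
    - [-0.005,0.0015,0.122]
    - [-0.005,0.0015,0.122]
  fingers: [0.3,0.3,0.3,0.3,0.3,0.3,0.3,0.3]

```text
time_s: 12.5
tcp_pos: [0.5548, 0.1396, 0.1162]
ee_rot: [[-0.389, 0.921, 0.001], [0.921, 0.389, 0.0], [-0.0, 0.001, -1.0]]
force: [0.3, -0.1, -0.7]
width: 0.0376
gripper_force: 30.1
```

Run:
```python
from plant import eyes,status
from h import *
s0=status.get_state()
m=eyes.camera_model("wrist");im=eyes.grab_frame("wrist");cv2.imwrite("pics/w5.png",im)
cv2.imwrite("pics/w5c.png",cv2.resize(im[90:360,150:380],None,fx=2.2,fy=2.2))
np.savez("w5.npz",**m)
s=status.get_state();print(s0["tcp_pos"],s["tcp_pos"],s["time_s"],s["width"],s["force"]);print(s["ee_rot"])
```

```text
[0.5548 0.1396 0.1162] [0.5552 0.1399 0.1167] 12.55 0.037509846748371066 [ 0.3738 -0.5284 -0.3827]
[[-0.3889  0.9213  0.0024]
 [ 0.9213  0.3889  0.0005]
 [-0.0004  0.0024 -1.    ]]
```

View pics/w5c.png

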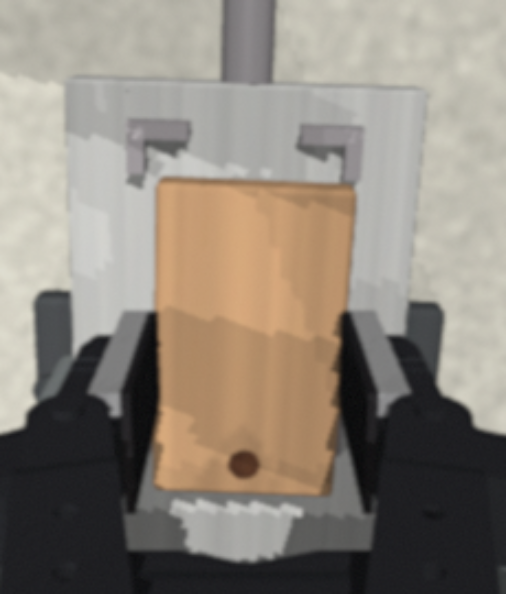

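Run:
```python
from h import *
m=dict(np.load("w5.npz"))
R=np.array([[-.3889,.9213,.0017],[.9213,.3889,0],[0,.0017,-1]]);p=np.array([.555,.1398,.1165])
f=lambda q,z:(R.T@(plane(m,(q[0]/2.2+150,q[1]/2.2+90),z)-p))[:2]*1e3
for dz in(.0015,.003):
    P=np.array([f(q,p[2]+dz) for q in((158,180),(354,188),(328,494),(155,487))]);d=P[0]+P[1]-P[2]-P[3]
    print("tag",P.mean(0),np.linalg.norm(P[0]-P[3]),np.linalg.norm(P[0]-P[1]),np.degrees(np.arctan2(d[1],d[0])))
S=np.array([f(q,.095) for q in((128,121),(362,127))]);print(S)
E=np.array([f(q,.091) for q in((66,78),(425,90),(74,330),(409,312))]);print(E)
d=E[1]-E[0];print("front ang",np.degrees(np.arctan2(-d[0],d[1])));
for a,b in((0,2),(1,3)): d=E[a]-E[b];print("side ang",np.degrees(np.arctan2(d[1],d[0])))
d=S[1]-S[0];a=np.arctan2(-d[0],d[1]);print("stop ang",np.degrees(a))
x=np.array([np.cos(a),np.sin(a)]);print("nest ctr",S.mean(0)-43*x)
```

```text
tag [ 2.7273 -0.3172] 68.63820211325923 38.05645040515947 2.502208948707444
tag [ 3.4331 -0.3169] 67.90052998920515 37.647448104108484 2.502208948707494
[[ 46.1551 -26.8968]
 [ 44.8026  24.814 ]]
[[ 55.189  -40.9305]
 [ 52.5132  39.1898]
 [ -5.5339 -43.011 ]
 [ -0.8699  38.7124]]
front ang 1.912841319222321
side ang 1.9622757829499373
side ang 0.5123187690687956
stop ang 1.4982458459747428
nest ctr [ 2.4936 -2.1657]
```

Emit:
play_rows:
  delta_rot:
    - [0,0,-0.015]
    - [0,0,-0.015]
    - [0,0,-0.015]
    - [0,0,-0.015]
    - [0,0,-0.015]
    - [0,0,-0.015]
    - [0,0,-0.015]
    - [0,0,-0.015]
    - [0,0,-0.015]
    - [0,0,-0.015]
  slide:
    - [0.0007,-0.0018,0]
    - [0.0007,-0.0018,0]
    - [0.0007,-0.0018,0.005]
    - [0.0007,-0.0018,0.009]
    - [0.0007,-0.0018,0.012]
    - [0.0007,-0.0018,0.015]
    - [0.0007,-0.0018,0.0175]
    - [0.0007,-0.0018,0.0195]
    - [0.0007,-0.0018,0.0195]
    - [0.0007,-0.0018,0.0195]
  fingers: [0.3,0.3,0.3,0.3,0.3,0.3,0.3,0.3,0.3,0.3]

```text
time_s: 13.55
tcp_pos: [0.5522, 0.14, 0.0973]
ee_rot: [[-0.403, 0.915, 0.001], [0.915, 0.403, 0.0], [-0.0, 0.001, -1.0]]
force: [-3.5, -0.3, 9.0]
width: 0.0374
gripper_force: 33.6
```

Emit:
play_rows:
  delta_rot:
    - [0,0,0]
    - [0,0,0]
    - [0,0,0]
    - [0,0,0]
    - [0,0,0]
    - [0,0,0]
    - [0,0,0]
    - [0,0,0]
    - [0,0,0]
    - [0,0,0]
  slide:
    - [0,0,-0.001]
    - [0,0,-0.001]
    - [0,0,-0.001]
    - [0,0,-0.001]
    - [0,0,-0.02]
    - [0,0,-0.05]
    - [0.02,0,-0.09]
    - [0.04,0,-0.13]
    - [0.06,0,-0.15]
    - [0.06,0,-0.15]
  fingers: [0.4,0.6,0.75,0.8,1,1,1,1,1,1]

```text
time_s: 14.55
tcp_pos: [0.5293, 0.1975, 0.2498]
ee_rot: [[-0.406, 0.914, 0.007], [0.914, 0.406, 0.003], [0.0, 0.008, -1.0]]
force: [0.3, -1.7, -0.3]
width: 0.0855
gripper_force: 0.0
```

Run:
```python
from plant import eyes,status
from h import *
m=eyes.camera_model("wrist");im=eyes.grab_frame("wrist");cv2.imwrite("pics/w6.png",im)
cv2.imwrite("pics/w6c.png",cv2.resize(im[110:350,150:370],None,fx=2.4,fy=2.4))
np.savez("w6.npz",**m)
s=status.get_state();print(s["tcp_pos"],s["time_s"],s["width"]);print(s["ee_rot"])
print(go(s,[.517,.236,.2],20.8))
```

```text
[0.5287 0.1961 0.2473] 14.6 0.08549904113146951
[[-0.405   0.9143  0.0036]
 [ 0.9143  0.405   0.0011]
 [-0.0005  0.0037 -1.    ]]
(array([0.0413, 0.0053, 0.0473]), array([0.0037, 0.0004, 0.054 ]))
```

View pics/w6c.png

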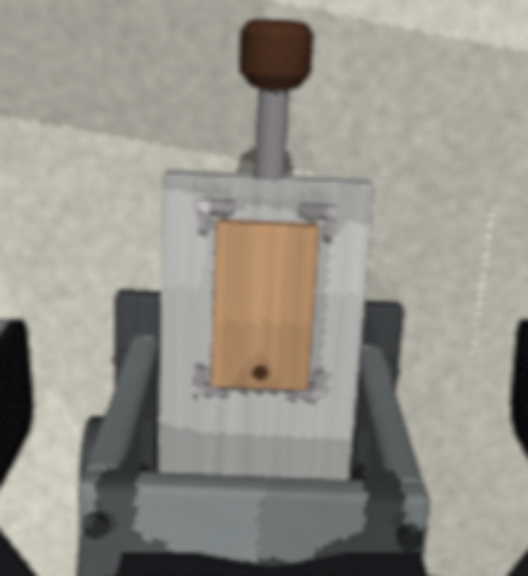

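Run:
```python
from h import *
m=dict(np.load("w6.npz"));a=np.radians(-69.0);x=np.array([np.cos(a),np.sin(a)]);A=np.array([x,[-x[1],x[0]]])
f=lambda q,z:A@plane(m,(q[0]/2.4+150,q[1]/2.4+110),z)[:2]*1e3
for n,z,c in(("tag",.099,((216,221),(318,226),(310,390),(212,387))),("tag if raised",.103,((216,221),(318,226),(310,390),(212,387))),("stop",.095,((198,202),(335,208),(327,402),(193,394)))):
    P=np.array([f(q,z) for q in c]);c0=P.mean(0)
    print(n,c0,[np.linalg.norm(P[i]-P[j]) for i,j in((0,3),(1,2),(0,1),(2,3))],np.degrees(np.arctan2(*(P[2]+P[3]-P[0]-P[1])[::-1])))
    print((P-0).round(1).tolist())
im=cv2.imread("pics/w6.png");cv2.imwrite("pics/w6d.png",cv2.resize(im[185:285,215:300],None,fx=6,fy=6,interpolation=cv2.INTER_CUBIC))
```

```text
tag [ 64.9289 566.4436] [np.float64(70.35110870832202), np.float64(69.7531532861492), np.float64(38.950217764049206), np.float64(39.67221201651257)] 0.8834319091707351
[[29.9, 546.4], [30.0, 585.4], [99.7, 586.8], [100.2, 547.1]]
tag if raised [ 63.1776 566.3584] [np.float64(69.38795200995503), np.float64(68.7981830226624), np.float64(38.41696158897105), np.float64(39.12907122677541)] 0.8834319091706917
[[28.6, 546.6], [28.7, 585.0], [97.5, 586.5], [98.0, 547.3]]
stop [ 65.1469 566.1742] [np.float64(82.16558003703967), np.float64(83.48439301877258), np.float64(52.67528010264834), np.float64(55.2730877112146)] 1.0238801136597049
[[23.8, 539.1], [23.7, 591.8], [107.1, 594.5], [106.0, 539.3]]
```

View pics/w6d.png

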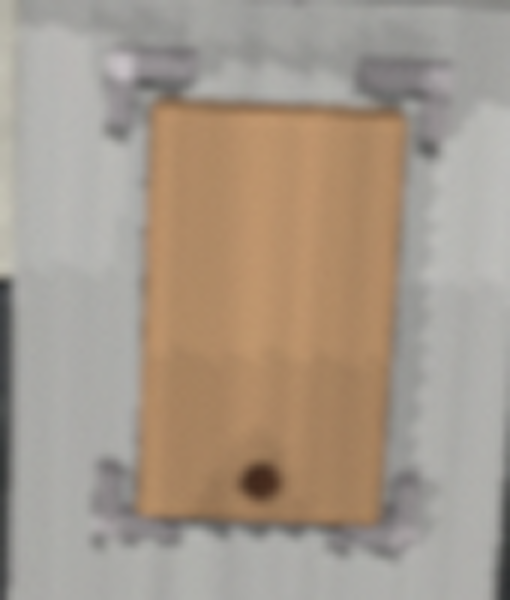

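The tag's centre agrees with the nest's to within 0.3 mm, and its size fits lying flat at a top height of 99 mm, so it is seated. Now I'll pinch the knob again and push the slide home.

Emit:
play_rows:
  delta_rot:
    - [0,0,0.046]
    - [0,0,0.046]
    - [0,0,0.046]
    - [0,0,0.046]
    - [0,0,0.046]
    - [0,0,0.046]
    - [0,0,0.046]
    - [0,0,0.046]
    - [0,0,0.046]
    - [0,0,0.046]
    - [0,0,0.046]
    - [0,0,0.046]
    - [0,0,0.046]
    - [0,0,0.046]
    - [0,0,0.046]
    - [0,0,0.046]
    - [0,0,0.046]
  slide:
    - [0.02,0.002,0]
    - [0.0415,0.004,0]
    - [0.0415,0.004,0.02]
    - [0.0415,0.004,0.05]
    - [0.0415,0.004,0.08]
    - [0.0415,0.004,0.11]
    - [0.0415,0.004,0.14]
    - [0.0415,0.004,0.16]
    - [0.0415,0.004,0.172]
    - [0.0415,0.004,0.172]
    - [0.0415,0.004,0.172]
    - [0.0415,0.004,0.172]
    - [0.0415,0.004,0.172]
    - [0.0415,0.004,0.172]
    - [0.0415,0.004,0.172]
    - [0.0415,0.004,0.172]
    - [0.0415,0.004,0.172]
  fingers: [1,1,1,1,1,1,1,1,1,1,0.1,0.1,0.1,0.1,0.1,0.1,0.1]
  squeeze: 40

```text
time_s: 16.3
tcp_pos: [0.5158, 0.2349, 0.0748]
ee_rot: [[-0.361, 0.933, 0.002], [0.933, 0.361, 0.001], [0.0, 0.002, -1.0]]
force: [-0.1, -0.5, 5.2]
width: 0.0263
gripper_force: 39.4
```

Emit:
play_rows:
  delta_rot:
    - [0,0,0]
    - [0,0,0]
    - [0,0,0]
    - [0,0,0]
    - [0,0,0]
    - [0,0,0]
    - [0,0,0]
    - [0,0,0]
    - [0,0,0]
    - [0,0,0]
    - [0,0,0]
    - [0,0,0]
    - [0,0,0]
    - [0,0,0]
    - [0,0,0]
    - [0,0,0]
    - [0,0,0]
    - [0,0,0]
    - [0,0,0]
    - [0,0,0]
  slide:
    - [-0.002,0,0]
    - [-0.005,0,0]
    - [-0.011,0,0]
    - [-0.017,0,0]
    - [-0.024,0,0]
    - [-0.031,0,0]
    - [-0.038,0,0]
    - [-0.045,0,0]
    - [-0.052,0,0]
    - [-0.059,0,0]
    - [-0.066,0,0]
    - [-0.073,0,0]
    - [-0.08,0,0]
    - [-0.087,0,0]
    - [-0.094,0,0]
    - [-0.099,0,0]
    - [-0.103,0,0]
    - [-0.106,0,0]
    - [-0.108,0,0]
    - [-0.108,0,0]
  fingers: [0.1,0.1,0.1,0.1,0.1,0.1,0.1,0.1,0.1,0.1,0.1,0.1,0.1,0.1,0.1,0.1,0.1,0.1,0.1,0.1]

```text
time_s: 18.3
tcp_pos: [0.5534, 0.1368, 0.075]
ee_rot: [[-0.362, 0.932, -0.001], [0.932, 0.362, 0.007], [0.006, 0.002, -1.0]]
force: [-3.6, 7.3, 8.2]
width: 0.0265
gripper_force: 39.6
```

Emit:
play_rows:
  delta_rot:
    - [0,0,0]
    - [0,0,0]
  slide:
    - [-0.002,0,0]
    - [-0.003,0,0]
  fingers: [0.1,0.1]

```text
time_s: 18.5
tcp_pos: [0.5534, 0.1368, 0.075]
ee_rot: [[-0.364, 0.931, -0.003], [0.931, 0.364, 0.012], [0.012, 0.002, -1.0]]
force: [-6.5, 15.4, 9.3]
width: 0.026
gripper_force: 39.7
```

Emit:
play_rows:
  delta_rot:
    - [0,0,0]
    - [0,0,0]
    - [0,0,0]
    - [0,0,0]
    - [0,0,0]
    - [0,0,0]
    - [0,0,0]
    - [0,0,0]
    - [0,0,0]
    - [0,0,0]
    - [0,0,0]
  slide:
    - [0.004,0,0]
    - [0.004,0,0]
    - [0.004,0,0]
    - [0.004,0,0]
    - [0.004,0,0]
    - [0.004,0,-0.02]
    - [0.004,0,-0.06]
    - [0.004,0,-0.1]
    - [0.004,0,-0.14]
    - [0.004,0,-0.16]
    - [0.004,0,-0.16]
  fingers: [0.1,0.5,1,1,1,1,1,1,1,1,1]

```text
time_s: 19.6
tcp_pos: [0.5558, 0.1349, 0.2377]
ee_rot: [[-0.36, 0.933, 0.007], [0.933, 0.36, 0.002], [-0.001, 0.008, -1.0]]
force: [0.5, -0.9, 0.7]
width: 0.0853
gripper_force: 0.0
```

Run:
```python
from plant import eyes,status
from h import *
m=eyes.camera_model("wrist");im=eyes.grab_frame("wrist")
p,r,a,c=blob(im,(0,90,10),(18,255,160),(225,140,295,226));print("knob now",plane(m,p,.09),p,"before .5533 .1364")
s=status.get_state();print(s["tcp_pos"],s["time_s"],s["joint_pos"],s["width"])
t,rv=go(s,[.525,-.1303,.22],111);print(t,rv)
```

```text
knob now [0.5532 0.1363 0.09  ] (259.5, 175.0) before .5533 .1364
[0.5546 0.1346 0.2351] 19.65 [13.648  21.6891 11.8433 79.9585 -0.0025 82.5339] 0.08528097657861838
[-0.2365 -0.1231  0.0148] [ 0.0023  0.003  -1.5688]
```

Emit:
play_rows:
  delta_rot:
    - [0,0,-0.1]
    - [0,0,-0.22]
    - [0,0,-0.34]
    - [0,0,-0.46]
    - [0,0,-0.58]
    - [0,0,-0.7]
    - [0,0,-0.82]
    - [0,0,-0.94]
    - [0,0,-1.06]
    - [0,0,-1.18]
    - [0,0,-1.3]
    - [0,0,-1.42]
    - [0,0,-1.54]
    - [0,0,-1.569]
    - [0,0,-1.569]
    - [0,0,-1.569]
  slide:
    - [-0.015,-0.008,0]
    - [-0.034,-0.018,0]
    - [-0.053,-0.028,0]
    - [-0.072,-0.038,0]
    - [-0.091,-0.048,0]
    - [-0.11,-0.058,0]
    - [-0.129,-0.068,0]
    - [-0.148,-0.078,0]
    - [-0.167,-0.088,0]
    - [-0.186,-0.098,0]
    - [-0.205,-0.108,0]
    - [-0.222,-0.117,0]
    - [-0.2365,-0.123,0.008]
    - [-0.2365,-0.123,0.015]
    - [-0.2365,-0.123,0.015]
    - [-0.2365,-0.123,0.015]
  fingers: [1,1,1,1,1,1,1,1,1,1,1,1,1,1,1,1]

```text
time_s: 21.25
tcp_pos: [0.5235, -0.1294, 0.2176]
ee_rot: [[-0.934, -0.358, -0.003], [-0.358, 0.934, 0.001], [0.002, 0.002, -1.0]]
force: [-0.4, 0.7, 0.4]
width: 0.0855
gripper_force: 0.0
```

Run:
```python
from plant import eyes,status
from h import *
s0=status.get_state()
m=eyes.camera_model("wrist");im=eyes.grab_frame("wrist");cv2.imwrite("pics/w7.png",im)
q=proj(m,[.5299,-.1285,.099]);u,v=q.astype(int);print(q)
p,r,a,c=blob(im,(0,90,10),(18,255,160),(max(u-60,0),max(v-90,0),u+60,v+90));print(r,a,plane(m,p,.104))
s=status.get_state();print(s0["tcp_pos"],s["tcp_pos"],s["joint_pos"])
print(go(s,[.5252,-.1303,.082],111))
```

```text
[259.884  192.9396]
((261.0, 192.0), (86.0, 24.0), 90.0) 1953.5 [ 0.5275 -0.1284  0.104 ]
[ 0.5235 -0.1294  0.2176] [ 0.5239 -0.1294  0.2182] [-13.88    18.6886   4.9956  76.3858   0.0124 -34.9052]
(array([-0.001 , -0.0014,  0.1362]), array([ 0.001 , -0.001 ,  0.0004]))
```

Emit:
play_rows:
  delta_rot:
    - [0,0,0]
    - [0,0,0]
    - [0,0,0]
    - [0,0,0]
    - [0,0,0]
    - [0,0,0]
    - [0,0,0]
    - [0,0,0]
    - [0,0,0]
    - [0,0,0]
    - [0,0,0]
    - [0,0,0]
    - [0,0,0]
    - [0,0,0]
  slide:
    - [-0.001,-0.001,0.03]
    - [-0.001,-0.001,0.06]
    - [-0.001,-0.001,0.09]
    - [-0.001,-0.001,0.115]
    - [-0.001,-0.001,0.13]
    - [-0.001,-0.001,0.136]
    - [-0.001,-0.001,0.136]
    - [-0.001,-0.001,0.136]
    - [-0.001,-0.001,0.136]
    - [-0.001,-0.001,0.136]
    - [-0.001,-0.001,0.136]
    - [-0.001,-0.001,0.136]
    - [-0.001,-0.001,0.136]
    - [-0.001,-0.001,0.136]
  fingers: [1,1,1,1,1,1,1,0.05,0.05,0.05,0.05,0.05,0.05,0.05]
  squeeze: 60

```text
time_s: 22.7
tcp_pos: [0.5257, -0.1305, 0.0834]
ee_rot: [[-0.933, -0.359, 0.001], [-0.359, 0.933, 0.001], [-0.001, 0.0, -1.0]]
force: [-1.0, 1.1, 5.5]
width: 0.0201
gripper_force: 58.6
```

Run:
```python
from plant import status
from h import *
s=status.get_state();print(s["tcp_pos"],s["width"],s["force"],s["ee_rot"])
R=s["ee_rot"];a=np.radians(-69);px=np.array([np.cos(a),np.sin(a),0])
for th in np.arange(.1,1.21,.1):
    d=.15*(np.sin(1.2-th)-np.sin(1.2))*px+np.array([0,0,.15*(np.cos(1.2-th)-np.cos(1.2))])
    print(round(th,2),(R.T@d).round(4))
```

```text
[ 0.5257 -0.1305  0.0834] 0.02005118126048732 [-0.9506  1.1199  5.5396] [[-0.9333 -0.3591  0.0007]
 [-0.3591  0.9333  0.0006]
 [-0.0009  0.0003 -1.    ]]
0.1 [-0.      0.0061 -0.0137]
0.2 [-0.      0.0136 -0.0267]
0.3 [-0.0001  0.0223 -0.0389]
0.4 [-0.0001  0.0322 -0.0501]
0.5 [-0.0001  0.0432 -0.0604]
0.6 [-0.0001  0.0551 -0.0694]
0.7 [-0.0001  0.0679 -0.0773]
0.8 [-0.0001  0.0814 -0.0838]
0.9 [-0.0002  0.0955 -0.0889]
1.0 [-0.0002  0.11   -0.0926]
1.1 [-0.0002  0.1249 -0.0949]
1.2 [-0.0002  0.1398 -0.0956]
```

Emit:
play_rows:
  delta_rot:
    - [0,0,0]
    - [0,0,0]
    - [0,0,0]
    - [0,0,0]
    - [0,0,0]
    - [0,0,0]
    - [0,0,0]
    - [0,0,0]
    - [0,0,0]
    - [0,0,0]
    - [0,0,0]
    - [0,0,0]
    - [0,0,0]
    - [0,0,0]
    - [0,0,0]
    - [0,0,0]
    - [0,0,0]
  slide:
    - [0,0.003,-0.007]
    - [0,0.006,-0.0137]
    - [0,0.0097,-0.0203]
    - [0,0.0136,-0.0267]
    - [0,0.0179,-0.0329]
    - [0,0.0223,-0.0389]
    - [0,0.0272,-0.0446]
    - [0,0.0322,-0.0501]
    - [0,0.0376,-0.0554]
    - [0,0.0432,-0.0604]
    - [0,0.049,-0.065]
    - [0,0.0551,-0.0694]
    - [0,0.0614,-0.0735]
    - [0,0.0679,-0.0773]
    - [0,0.0746,-0.0807]
    - [0,0.0814,-0.0838]
    - [0,0.0814,-0.0838]
  fingers: [0.05,0.05,0.05,0.05,0.05,0.05,0.05,0.05,0.05,0.05,0.05,0.05,0.05,0.05,0.05,0.05,0.05]

```text
time_s: 24.4
tcp_pos: [0.4996, -0.0624, 0.1707]
ee_rot: [[-0.935, -0.355, 0.009], [-0.355, 0.935, -0.018], [-0.002, -0.02, -1.0]]
force: [2.0, -18.7, 10.9]
width: 0.0197
gripper_force: 58.9
```

```bash
cat > ang.py <<'E'
from plant import status
from h import *
s=status.get_state();a=np.radians(-69);px=np.array([np.cos(a),np.sin(a),0])
d=s["tcp_pos"]-np.array([.5257,-.1305,.0834]);X=d@px+.1398;Z=d[2]+.0544
print(s["tcp_pos"],s["time_s"],"px",X,"z",Z,"theta x/atan",1.2-np.arcsin(np.clip(X/.15,-1,1)),1.2-np.arctan2(X,Z),"r",np.hypot(X,Z),s["force"],s["width"],s["gripper_force"])
E
python3 ang.py
```

```text
[ 0.4996 -0.0624  0.1707] 24.4 px 0.06689498818995267 z 0.14174859616216148 theta x/atan 0.7377461026864713 0.7590619491093312 r 0.15674056258313432 [  1.9719 -18.6628  10.9215] 0.01965624050960158 58.917404394596815
```

The grip is rolling down along the pads: it now sits about 8.6 mm behind the tip instead of 15.6. From here I'll tilt the tool together with the lever so it doesn't roll any further.

Emit:
play_rows:
  delta_rot:
    - [0.04,0,0]
    - [0.08,0,0]
    - [0.115,0,0]
    - [0.155,0,0]
    - [0.195,0,0]
    - [0.23,0,0]
    - [0.23,0,0]
  slide:
    - [0,0.005,-0.0025]
    - [0,0.01,-0.005]
    - [0,0.015,-0.007]
    - [0,0.02,-0.009]
    - [0,0.0255,-0.0105]
    - [0,0.0306,-0.012]
    - [0,0.0306,-0.012]
  fingers: [0.05,0.05,0.05,0.05,0.05,0.05,0.05]

```text
time_s: 25.1
tcp_pos: [0.4879, -0.0319, 0.1834]
ee_rot: [[-0.935, -0.344, 0.091], [-0.356, 0.906, -0.229], [-0.003, -0.246, -0.969]]
force: [0.8, -15.0, 12.1]
width: 0.0195
gripper_force: 58.8
```

```bash
cat > ang2.py <<'E'
from plant import status
from h import *
from scipy.optimize import brentq
s=status.get_state();a=np.radians(-69);px=np.array([np.cos(a),np.sin(a),0])
C=np.array([.5257,-.1305,0])-.1398*px;C[2]=.045
d=s["tcp_pos"]-C;X,Z=d@px,d[2];t=s["ee_rot"][:,2];tx,tz=t@px,t[2]
# grip centre = tcp - k*tool z, on the 0.15 circle
ks=[k for k in np.roots([1,-2*(X*tx+Z*tz),X*X+Z*Z-.0225])]
for k in ks: print("k",k,"theta",1.2-np.arctan2(X-k*tx,Z-k*tz))
print(s["tcp_pos"],s["time_s"],"X,Z",X,Z,"tilt",np.arctan2(tx,-tz),"F px,z",s["force"]@px,s["force"][2],s["width"],s["gripper_force"])
E
python3 ang2.py
```

```text
k -0.25982693693242626 theta -1.2279818778004359
k 0.008340574615756838 theta 0.9839296110409735
[ 0.4879 -0.0319  0.1834] 25.1 X,Z 0.03421248429721483 0.13842832067010125 tilt 0.24876795544831107 F px,z 14.281981962842426 12.116472471626446 0.019537763809192147 58.81684527383186
```

Emit:
play_rows:
  delta_rot:
    - [0.04,0,0]
    - [0.08,0,0]
    - [0.12,0,0]
    - [0.16,0,0]
    - [0.2,0,0]
    - [0.2,0,0]
    - [0.2,0,0]
  slide:
    - [0,0.005,-0.0023]
    - [0,0.01,-0.0046]
    - [0,0.015,-0.0066]
    - [0,0.0205,-0.0085]
    - [0,0.026,-0.01]
    - [0,0.026,-0.01]
    - [0,0.026,-0.01]
  fingers: [0.05,0.05,0.05,0.05,0.05,0.05,0.05]

```text
time_s: 25.8
tcp_pos: [0.4776, -0.0047, 0.1873]
ee_rot: [[-0.934, -0.321, 0.157], [-0.357, 0.844, -0.401], [-0.004, -0.43, -0.903]]
force: [-0.0, -9.6, 13.8]
width: 0.0193
gripper_force: 60.4
```

```bash
python3 ang2.py
```

```text
k -0.261094381524824 theta -1.043043295127014
k 0.00851068203127744 theta 1.1904815740535761
[ 0.4776 -0.0047  0.1873] 25.8 X,Z 0.005087477114165844 0.14230961427571232 tilt 0.4445128701020747 F px,z 8.943425160096142 13.809319560910792 0.01932579714760609 60.393022298812866
```

Emit:
play_rows:
  delta_rot:
    - [0.01,0,0]
    - [0.01,0,0]
    - [0.01,0,0]
    - [0.01,0,0]
    - [0.01,0,0]
  slide:
    - [0,0.0014,-0.0007]
    - [0,0.0014,-0.0007]
    - [0,0.0014,-0.0007]
    - [0,0.0014,-0.0007]
    - [0,0.0014,-0.0007]
  fingers: [0.05,0.05,0.05,0.05,0.05]

```text
time_s: 26.3
tcp_pos: [0.4771, -0.0037, 0.1874]
ee_rot: [[-0.934, -0.318, 0.16], [-0.356, 0.84, -0.409], [-0.004, -0.439, -0.898]]
force: [0.4, -11.5, 13.3]
width: 0.0199
gripper_force: 60.3
```

```bash
python3 ang2.py
python3 - <<'E'
from plant import eyes
from h import *
ms,md=eyes.camera_model("scene"),eyes.camera_model("side")
S=eyes.grab_frame("scene");D=eyes.grab_frame("side")
lo,hi=(0,90,15),(16,255,160)
p,_,a,_=blob(S,lo,hi,(265,195,292,225));q,_,b,_=blob(D,lo,hi,(230,174,249,196))
print(p,q,a,b,tri(ms,p,md,q),"start .5551 .1388 .0881")
E
python3 ang2.py
```

```text
k -0.26081957168736764 theta -1.03100969937637
k 0.00850941511902042 theta 1.1983263895237242
[ 0.4771 -0.0037  0.1874] 26.3 X,Z 0.0039864127207405895 0.1423540884799836 tilt 0.45445253420853426 F px,z 10.921438955765042 13.303230708489696 0.01986592835581525 60.2998012304306
(277.5, 213.5) (246.5, 192.0) 45.5 12.0 [0.5562 0.1221 0.0748] start .5551 .1388 .0881
k -0.2608321285383923 theta -1.0308995375633512
k 0.008482903647628553 theta 1.198225687080154
[ 0.4771 -0.0037  0.1874] 26.4 X,Z 0.003989914967320313 0.14237790124860145 tilt 0.45445715077368937 F px,z 10.857496765079084 13.455297474443373 0.019538009696423206 60.300240218639374
```

Run:
```python
from plant import eyes
from h import *
for n,b,lo in(("scene",(262,195,295,228),0),("side",(222,165,256,200),0)):
    m=eyes.camera_model(n);im=eyes.grab_frame(n);I0=cv2.imread(f"pics/{n}0.png")
    print(n,"expected shift",proj(m,[.5545,.137,.096])-proj(m,[.5545,.137,.087]))
    x0,y0,x1,y1=b
    for J in(I0,im):
        k=cv2.inRange(cv2.cvtColor(J[y0:y1,x0:x1],cv2.COLOR_BGR2HSV),(0,90,15),(16,255,160))
        nn,l,st,c=cv2.connectedComponentsWithStats(k)
        print([(st[i,4],c[i]+[x0,y0]) for i in range(1,nn) if st[i,4]>5])
```

```text
scene expected shift [ 0.2166 -1.6451]
[(np.int32(51), array([278.7059, 214.5294]))]
[(np.int32(60), array([278.3833, 213.15  ]))]
side expected shift [-0.0302 -2.1599]
[(np.int32(40), array([238.825, 185.975]))]
[(np.int32(13), array([237.2308, 184.7692])), (np.int32(54), array([248.3704, 193.3704]))]
```

The knob has risen by about the expected 9 mm in the scene view, and the lever stands at 1.198 rad with the grip held. I'm handing in now.

```bash
python3 -c "
from plant import workorder
print(workorder.finish_job())"
```

```text
the job is handed in; nothing more can be done
None
```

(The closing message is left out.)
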